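# Re-aim a clamped ring block on a jeweller's turn stand

### The job

On the turn stand that carries the long wooden ring block (not the one with the cone), back off the wing screw about a quarter turn anticlockwise, well short of half a turn. Turn the block with its turntable, seated in place, until its length points straight at the wing screw, either end first, then tighten the screw again. Leave the stand with the cone alone.

Things in the scene. Friction and masses are not known exactly. Their poses are not given: they have to be found in the camera images.
- block_mid (a point): Centre, 52 mm above the counter, of the dark wooden ring block: 76 mm long (x), 24 wide (y), 48 high (z), standing on the axis of a 130 mm aluminium turntable (top at 28 mm), one piece, 0.3 kg, that lies loose on a fixed base between four low pins (1 mm play) and turns at under 0.2 N m once the clamp is loose. At the start 35 to 90 degrees off the line, to either side.
- wing_mid (a point): Centre, 67 mm above the counter, of the steel wing of that stand's screw: upright bar 50 mm long (x), 12 thick (y), 26 high (z), on its vertical turning axis, 125 mm from the block's. Tight, it lies along the line to the block. It does not rise in turning. The flat strap below it (top 40 mm up tight, 44 loose) presses on the turntable's rim.
- clamp_screw (a joint): Angle of that wing screw in rad, growing anticlockwise seen from above (loosening). At the start about 0.15, tight; a firm stop at -0.12. Below 0.35 it counts as tight; from 0.6 up the turntable is free. It takes up to about 0.3 N m to turn and stays where it is left, except that if tightened below 0.15 it springs back to about there when let go.
- cone_stand: Bystander: a stand just like the first (245 mm long, 82 mm high), but with a round wooden ring cone in place of the block. Origin on the counter under its turntable's axis, x axis towards its own screw. Not to be touched.
Things that resemble listed ones, but are neither listed nor needed, are in the scene too. There is more than one size of the part that bears block_mid; the job needs the middle-sized.

How it is judged:
By the outcome, as a careful person would: the job done as asked, in the order asked, and still so for the second after the job is handed in, with the robot touching nothing.
It also fails if it takes over 72 s, if anything falls off the work surface, if the arm or the gripper's body presses on something with over 40 N, if the wrist force passes 120 N, or if a joint passes its speed limit or range.

### The arm

A 7-joint arm with a two-finger parallel gripper is mounted at the origin on the work surface. World frame = base frame: x ahead of the robot, y to its left, z up, the work surface at z = 0. Lengths are in m, angles in rad, forces in N, time in s.
With the tool pointing down it reaches from about 0.4 to 0.85 m from the base axis. Payload 4.5 kg.
Tool frame: the origin (TCP) lies between the finger pads; the fingertips stand bot.tip_extent ahead of it and the grasp point (between the pads) lies 11 mm behind it (bot.tip_extent is the distance from the TCP to the fingertips, in m); z points along the fingers, y is the direction in which the jaws open and shut (so a half turn about z gives the same grasp; the last joint's range is limited). The gripper opens to 85 mm and grips with 20 to 120 N. Pads are 22 mm wide; open, the fingers measure 114 mm over their backs; the gripper's body (76 mm by 85 mm) begins 54 mm behind the grasp point. The pads swing forward as they close: fully open they stand 13 mm farther back than shut.
Start: joints at [-1.18, 0.689, -0.195, 1.565, 0.157, 0.902, -0.215], TCP at [0.218, 0.586, 0.239] pointing down, gripper open.
Joint ranges: [-3.01, 3.01], [-0.46, 2.08], [-1.47, 1.51], [0.13, 2.56], [-1, 4.14], [0.04, 2.09], [-2.66, 2.66]. Speed limits (rad/s): [2.57, 2.57, 3.14, 3.14, 3.14, 3.14, 3.14].

### API

Orientations are given as [roll, pitch, yaw] about the fixed x, y, z axes, in that order (R = Rz(yaw) Ry(pitch) Rx(roll)).
In Python, from plant import readout, get_image, hand_in, masks_of, bot gives the robot as it stands.
- The arm moves only by the tool servo_tool, never from a script. Its argument "moves" is a list of rows, each an object of numbers: "hand": the finger opening in mm, from 0 to 85.4; "x", "y", "z": the shift along the tool's x, y, z in mm; "turn": the turn about the tool's z in degrees. A call has 1 to 5 rows; each row is the pose to reach, as a shift and turn from the pose measured when the call began, along the tool's axes at that moment; what a row does not reach only later rows make up. A row lasts 1/12 s, in which the tool goes at most 41.7 mm and 7.16 degrees, less where a joint would pass 70% of its speed; a pose out of reach is approached as far as the arm can. A call with a gripper value outside its range is refused whole. The fingers move at their own pace and stop on an object; "grip_force" is the grip in N (left out, the last holds). Time passes only in rows, so rows that repeat a pose let the fingers close. It gives the time, the measured TCP pose, the force and the opening at its end, in the units of the state.
- readout.observe(): the state, without advancing time (a new reading comes with each control period).
- get_image(name): name is "side" or "top"; returns a dict with "color" (480x640x3 uint8, blue, green, red), "vertical_fov" (degrees; the focal length in pixels is half the picture's height over the tangent of half this angle, whatever the lens; pixels are square), "cx", "cy" (the principal point, pixels), "rvec" (rotation vector, rad) and "tvec" (3), from world to camera coordinates, as OpenCV has them. Camera axes: x right, y down, z forward; pixel columns grow to the right and rows downward; lengths in m; the calibration is good to about 2 mm. A picture is of the moment at which its call begins. There is no depth.
- hand_in(): hands the job in, once; it reports no verdict.
Trained networks look in a picture, given as the dict that the camera call returned (one of the last four; its "shot" number tells which), for a name from the list of things; names that differ only in an ending like _2 or _b are one class to them, and where a whole thing is asked for, a point or a joint stands for the part that bears it (a point fixed in the world has none). Each returns a list of dicts, best first, with "confidence" (0 to 1); they miss things now and then, are a little off and sometimes report something else, mostly with a low value. They report only what shows in the picture. A call takes as long as a camera call. They do not tell look-alikes from the thing itself.
- masks_of(target, picture): "region" (480x640 bool, what is visible of it) and "extent" ([centre column, centre row, width, height] in pixels, round what is visible of it).
The state is a dict: "t": time; "qpos": joint angles; "dq": joint speeds; "joint_efforts": joint torques, N m; "tcp_pos": TCP position; "tool_rot": TCP orientation; "force": force on the tool from outside, world axes, zero at the start; "ft_torque": the same for the moment, N m; "gripper_width": finger opening in m.
Only numpy, scipy, OpenCV 4.12 (cv2) and the standard library are available. Lean on these libraries where they do the work, as an engineer would, in place of code of your own. Each camera call takes 0.05 s, during which the arm holds its last target.

## Working session

There is one attempt and no reset: what is moved stays moved. The work goes in short steps, Python scripts to look and compute and a tool call to move; the robot and the scene stay as the last step left them, time stands still between calls to the robot, and variables do not carry over. Pictures are saved under pics/ and viewed, and the job is handed in when it is done.

Besides the shell and the picture viewer there is one more tool, called after "Request:" as name(argument=value, ...) on one line, values as JSON. servo_tool: Moves the arm, as the interface text tells. Its arguments: {"type":"object","properties":{"moves":{"type":"array"},"grip_force":{"type":"number"}},"required":["moves"]}

```bash
mkdir -p pics; ls
cat > look.py <<'E'
import cv2,numpy as np,sys
from plant import readout,get_image,masks_of,bot
def cam(p):
    f=240/np.tan(np.radians(p['vertical_fov'])/2)
    K=np.array([[f,0,p['cx']],[0,f,p['cy']],[0,0,1]]);R=cv2.Rodrigues(np.array(p['rvec'],float))[0];t=np.array(p['tvec'],float).ravel()
    return K,R,t
def atz(p,uv,z):
    K,R,t=cam(p);C=-R.T@t;d=R.T@np.linalg.inv(K)@np.array([uv[0],uv[1],1.]);return C+d*(z-C[2])/d[2]
def proj(p,X):
    K,R,t=cam(p);c=K@(R@np.array(X)+t);return c[:2]/c[2]
E
python3 - <<'E'
from look import *
s=readout.observe();print(s,bot.tip_extent)
for n in('side','top'):
    p=get_image(n);cv2.imwrite(f'pics/{n}0.png',p['color'])
    print(n,{k:v for k,v in p.items() if k!='color'})
    K,R,t=cam(p);print('C',-R.T@t)
    for o in('block_mid','wing_mid','cone_stand'):
        for m in masks_of(o,p):print(o,round(m['confidence'],2),np.round(m['extent'],1),m['region'].sum())
E
```

```text
pics
{'t': 0.0, 'qpos': array([-1.18023604,  0.69000701, -0.19450277,  1.56637673,  0.15730593,
        0.90248091, -0.21508028]), 'dq': array([ 1.00982861e-03,  5.15073255e-04,  1.74437144e-03, -9.78177401e-05,
       -1.46458851e-03, -3.71604054e-04,  1.54656371e-03]), 'joint_efforts': array([ 6.06283561e-05, -5.39609921e+01, -1.26662560e+00, -1.58541083e+01,
        9.07609676e-03,  9.55559313e-03, -3.77329528e-06]), 'tcp_pos': array([0.2181027 , 0.58501891, 0.23846066]), 'tool_rot': array([-3.13971810e+00,  1.44708943e-04,  2.78493566e+00]), 'force': array([ 0.03030557, -0.0123149 ,  0.23862293]), 'ft_torque': array([-0.03706064, -0.0363328 ,  0.0302656 ]), 'gripper_width': 0.08592665668541656} 0.008
side {'vertical_fov': 52.37319994151308, 'cx': 317.7012088748025, 'cy': 233.61224270348262, 'rvec': array([ 2.07892675, -0.07476356,  0.0744753 ]), 'tvec': array([-0.43887456,  0.1279987 ,  0.86717125]), 'shot': 1}
C [ 0.36673241 -0.72865124  0.54364992]
block_mid 0.81 [235.6 237.4  46.5  34.9] 1083
block_mid 0.61 [319.9 229.7  60.2  42.6] 1859
block_mid 0.58 [268.  189.4  67.8  52.9] 2016
wing_mid 0.49 [368.6 204.3  16.5  20.8] 237
cone_stand 0.81 [365.1 354.6 153.5 112.5] 9275
top {'vertical_fov': 57.735467938115455, 'cx': 317.0806238977169, 'cy': 239.58802629337697, 'rvec': array([ 2.16887295, -2.14406213,  0.18059616]), 'tvec': array([0.0844832 , 0.45303336, 0.84495369]), 'shot': 2}
C [0.32542205 0.10853076 0.89924687]
block_mid 0.86 [147.7 293.4  88.6  87.7] 5895
block_mid 0.82 [262.3 328.9  48.8  47.5] 1902
block_mid 0.56 [261.1 236.8  64.4  64.4] 3223
wing_mid 0.48 [231.8 175.7  17.3  21.5] 137
cone_stand 0.67 [443.  220.2  82.2 112.7] 5847
```

View pics/side0.png

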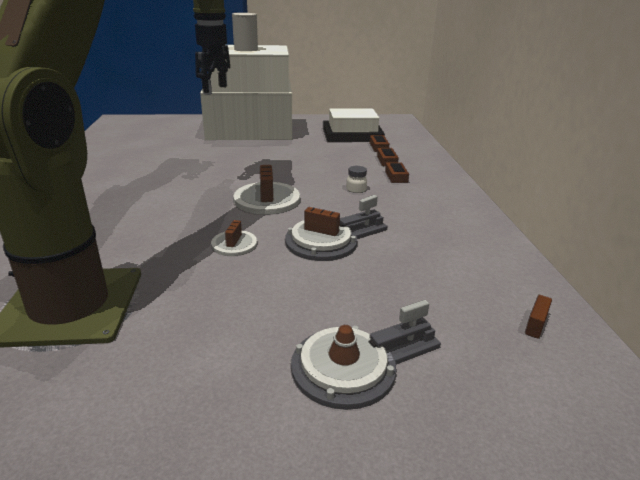

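View pics/top0.png

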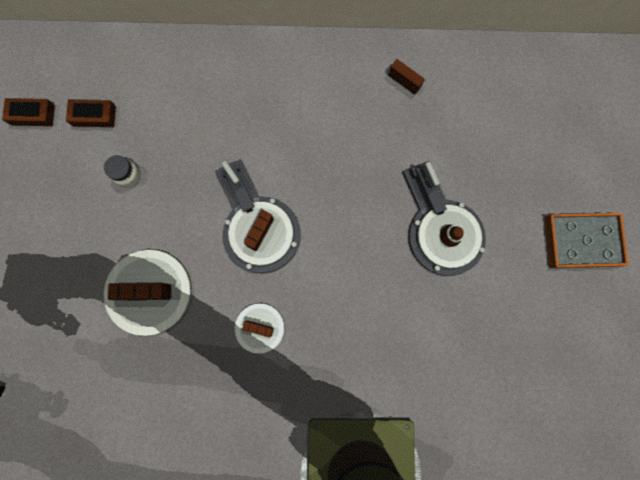

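Candidates in the top picture are the large block on a plate (140,291), the small one on a saucer (258,328), and the middle one on a clamp stand (258,230) with its wing at (231,172). The cone stand is at (447,237), and there is also a loose block at (406,76). I choose the one at (258,230), since it is the middle size and the only block on a stand with a screw.

Run:
```python
from look import *
p=get_image('top');c=p['color'];cr=cv2.resize(c[145:285,195:325],None,fx=4.2,fy=4.2,interpolation=cv2.INTER_CUBIC);cv2.imwrite('pics/crop1.png',cr)
q=get_image('side');cr=cv2.resize(q['color'][180:270,270:400],None,fx=5,fy=5,interpolation=cv2.INTER_CUBIC);cv2.imwrite('pics/crop2.png',cr)
```

```text
(no output)
```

View pics/crop1.png

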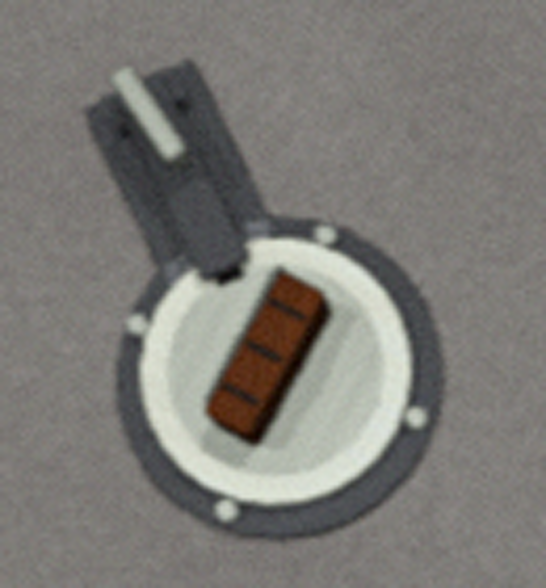

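View pics/crop2.png

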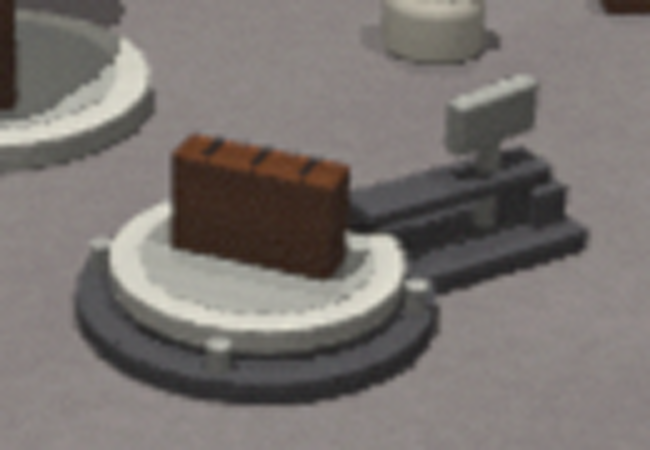

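```bash
cat > meas.py <<'E'
from look import *
def px(cx,cy): return (195+(cx+.5)/4.2-.5,145+(cy+.5)/4.2-.5)
def disc(p):
    c=p['color'].astype(int);g=c.min(2)
    m=np.zeros(g.shape,np.uint8);m[190:280,215:310]=(g[190:280,215:310]>115)
    cs,_=cv2.findContours(m,cv2.RETR_EXTERNAL,cv2.CHAIN_APPROX_NONE);k=max(cs,key=cv2.contourArea)
    pts=np.array([atz(p,x[0],.028)[:2] for x in k])
    # robust circle radius fixed .065
    from scipy.optimize import least_squares
    r=least_squares(lambda v:np.hypot(*(pts-v[:2]).T)-v[2],[*pts.mean(0),.065],loss='soft_l1',f_scale=.001)
    return r.x,len(pts)
E
python3 - <<'E'
from meas import *
p=get_image('top')
D,n=disc(p);print('disc',D,n)
a=atz(p,px(122,70),.080);b=atz(p,px(172,158),.080);w=(a+b)/2
a=atz(p,px(116,74),.080);
c1=[atz(p,px(*x),.080) for x in((113,74),(130,67),(186,152),(168,160))]
w=np.mean(c1,0);print('wing',w,'corners',np.round(c1,3).tolist(),'len',np.linalg.norm((c1[0]+c1[1]-c1[2]-c1[3])/2))
wd=(c1[0]+c1[1]-c1[2]-c1[3])[:2];print('wing ang',np.degrees(np.arctan2(wd[1],wd[0])))
l=w[:2]-D[:2];print('line',np.linalg.norm(l),np.degrees(np.arctan2(l[1],l[0])))
c2=[atz(p,px(*x),.076) for x in((280,268),(326,295),(252,438),(209,408))]
b=np.mean(c2,0);d=(c2[0]+c2[1]-c2[2]-c2[3])[:2]/2
print('block',b,np.linalg.norm(d),np.linalg.norm((c2[0]-c2[1]+c2[3]-c2[2])/2),np.degrees(np.arctan2(d[1],d[0])))
# side check
q=get_image('side')
for n,X in(('w',[*w[:2],.067]),('b',[*D[:2],.052])):print(n,proj(q,X),proj(p,X))
print(proj(q,[*b[:2],.076]), proj(q,[*w[:2],.080]))
for m in masks_of('wing_mid',q):print(m['extent'],m['confidence'])
E
```

```text
disc [0.46277195 0.21879654 0.07717461] 528
wing [0.57597141 0.26051603 0.08      ] corners [[0.594, 0.278, 0.08], [0.598, 0.27, 0.08], [0.558, 0.243, 0.08], [0.554, 0.251, 0.08]] len 0.048560716220205594
wing ang 33.853541841570504
line 0.12064258155022786 20.23128771042965
block [0.46575646 0.20354051 0.076     ] 0.07273241423813519 0.024288111015200918 -25.230750065834645
w [367.97498343 202.76256129] [231.28801618 173.52595587]
b [319.8652629  218.02070228] [251.70410475 231.84460443]
[322.14966547 211.31371909] [368.38917979 197.56496658]
[368.2, 202.9, 17.0, 19.8] 0.58
```

Run:
```python
from meas import *
p=get_image('top')
c=p['color'][190:285,210:315].astype(int);print(c[45,::6].min(1))
from scipy.optimize import least_squares
P=np.array([atz(p,px(*x),.028)[:2] for x in((138,371),(413,371),(275,505),(180,470),(370,470),(375,275),(285,237))])
r=least_squares(lambda v:np.hypot(*(P-v[:2]).T)-v[2],[.46,.2,.065]);print(r.x,r.fun)
w=np.array([.576,.2605]);l=w-r.x[:2];print(np.hypot(*l),np.degrees(np.arctan2(l[1],l[0])))
print(readout.observe()['t'])
```

```text
[122 113 102 140 202 171 110  22  23  38 150 174 177 212  63  84 118 116]
[0.46523186 0.20436897 0.06594493] [ 0.00027499 -0.00018026 -0.00072029  0.00018543  0.00053344  0.00034185
 -0.00043516]
0.1241783949958099 26.873313600839193
0.7
```

```bash
cat > to.py <<'E'
from look import *
from scipy.spatial.transform import Rotation as Ro
def to(x,y,z,yaw):
    s=readout.observe();R=Ro.from_euler('xyz',s['tool_rot']).as_matrix()
    d=R.T@(np.array([x,y,z])-s['tcp_pos'])*1000
    cy=np.degrees(s['tool_rot'][2]);t=-((yaw-cy+180)%360-180)
    print('t',round(s['t'],2),'shift',np.round(d,1),'turn',round(t,1),'yaw',round(cy,1),'pos',np.round(s['tcp_pos'],4),'q7',round(s['qpos'][6],2),'w',round(s['gripper_width'],4),'F',np.round(s['force'],1))
if __name__=='__main__': to(*map(float,sys.argv[1:]))
E
python3 to.py .5765 .2605 .17 35
```

```text
t 0.7 shift [-449.2 -179.6   69.3] turn 124.6 yaw 159.6 pos [0.2183 0.5857 0.2393] q7 -0.22 w 0.0856 F [-0.1  0.9  0. ]
```

Request:
servo_tool(moves=[{"x":-449,"y":-180,"z":30,"turn":125,"hand":60},{"x":-449,"y":-180,"z":30,"turn":125,"hand":60},{"x":-449,"y":-180,"z":30,"turn":125,"hand":60},{"x":-449,"y":-180,"z":30,"turn":125,"hand":60},{"x":-449,"y":-180,"z":30,"turn":125,"hand":60}])

```text
t: 1.12
tcp_pos: [0.3733, 0.4444, 0.2265]
tool_rot: [3.141, -0.0, 2.154]
force: [0.4, 0.4, -0.6]
gripper_width: 0.06
```

```bash
python3 to.py .5765 .2605 .17 35
```

```text
t 1.12 shift [-265.4   68.3   56.5] turn 88.4 yaw 123.4 pos [0.3733 0.4444 0.2265] q7 -0.4 w 0.06 F [ 0.4  0.4 -0.6]
```

Request:
servo_tool(moves=[{"x":-265,"y":68,"z":40,"turn":88},{"x":-265,"y":68,"z":40,"turn":88},{"x":-265,"y":68,"z":40,"turn":88},{"x":-265,"y":68,"z":40,"turn":88},{"x":-265,"y":68,"z":40,"turn":88}])

```text
invalid input
```

```bash
python3 to.py .5765 .2605 .17 35
```

```text
t 1.12 shift [-265.4   68.3   56.5] turn 88.4 yaw 123.4 pos [0.3733 0.4444 0.2265] q7 -0.4 w 0.06 F [ 0.4  0.4 -0.6]
```

Each row needs the hand value as well.

Request:
servo_tool(moves=[{"x":-265,"y":68,"z":40,"turn":88,"hand":60},{"x":-265,"y":68,"z":40,"turn":88,"hand":60},{"x":-265,"y":68,"z":40,"turn":88,"hand":60},{"x":-265,"y":68,"z":40,"turn":88,"hand":60},{"x":-265,"y":68,"z":40,"turn":88,"hand":60}])

```text
t: 1.53
tcp_pos: [0.5261, 0.3058, 0.1965]
tool_rot: [3.141, -0.001, 1.529]
force: [1.0, 0.1, -0.6]
gripper_width: 0.06
```

```bash
python3 to.py .5765 .2605 .17 35
```

```text
t 1.53 shift [-43.2  52.2  26.5] turn 52.6 yaw 87.6 pos [0.5261 0.3058 0.1965] q7 -0.54 w 0.06 F [ 1.   0.1 -0.6]
```

Request:
servo_tool(moves=[{"x":-43,"y":52,"z":26,"turn":52.6,"hand":60},{"x":-43,"y":52,"z":26,"turn":52.6,"hand":60},{"x":-43,"y":52,"z":26,"turn":52.6,"hand":60},{"x":-43,"y":52,"z":26,"turn":52.6,"hand":60},{"x":-43,"y":52,"z":26,"turn":52.6,"hand":60}])

```text
t: 1.95
tcp_pos: [0.5767, 0.26, 0.1701]
tool_rot: [-3.141, -0.001, 0.902]
force: [-0.2, 0.5, 0.6]
gripper_width: 0.0602
```

```bash
python3 to.py .5765 .2605 .17 35
```

```text
t 1.95 shift [ 0.2 -0.5  0.1] turn 16.7 yaw 51.7 pos [0.5767 0.26   0.1701] q7 -0.91 w 0.0602 F [-0.2  0.5  0.6]
```

Request:
servo_tool(moves=[{"x":0,"y":0,"z":30,"turn":16.7,"hand":60},{"x":0,"y":0,"z":50,"turn":16.7,"hand":60},{"x":0,"y":0,"z":65,"turn":16.7,"hand":60},{"x":0,"y":0,"z":65,"turn":16.7,"hand":60},{"x":0,"y":0,"z":65,"turn":16.7,"hand":60}])

```text
t: 2.37
tcp_pos: [0.5763, 0.2602, 0.1046]
tool_rot: [-3.141, 0.001, 0.613]
force: [-0.1, 0.2, -0.2]
gripper_width: 0.06
```

```bash
python3 to.py .5765 .2605 .058 35
python3 - <<'E'
from look import *
q=get_image('side');a=cv2.resize(q['color'][130:270,270:430],None,fx=4.2,fy=4.2,interpolation=cv2.INTER_CUBIC)
p=get_image('top');b=cv2.resize(p['color'][130:270,195:325],None,fx=4.2,fy=4.2,interpolation=cv2.INTER_CUBIC)
cv2.imwrite('pics/c3a.png',a);cv2.imwrite('pics/c3b.png',b)
E
```

```text
t 2.37 shift [ 0.4 -0.1 46.6] turn 0.1 yaw 35.1 pos [0.5763 0.2602 0.1046] q7 -1.09 w 0.06 F [-0.1  0.2 -0.2]
```

View pics/c3a.png

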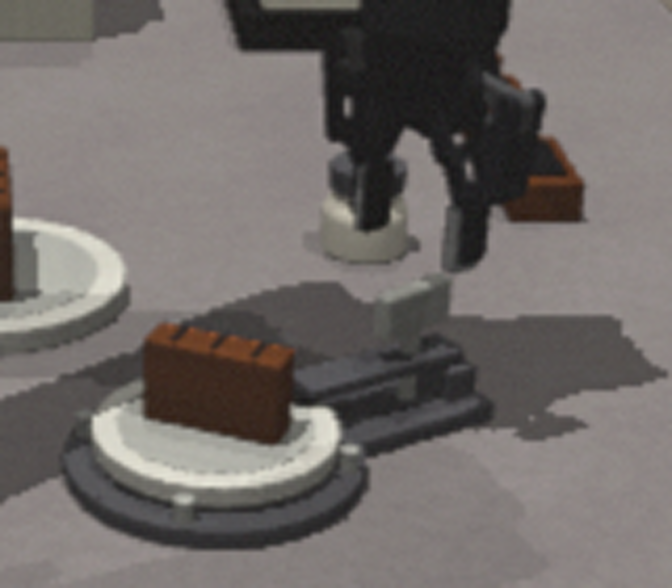

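View pics/c3b.png

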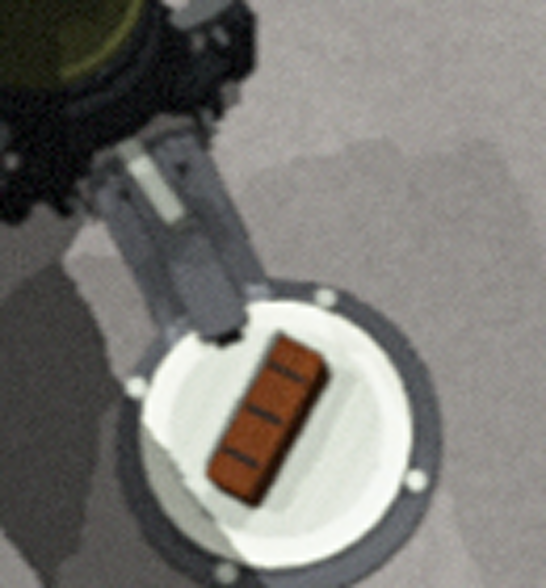

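The fingers straddle the wing (side crop ~(410,310)) and the top view agrees. Next I go down and close.

Request:
servo_tool(moves=[{"x":0,"y":0,"z":25,"turn":0,"hand":45},{"x":0,"y":0,"z":44,"turn":0,"hand":40},{"x":0,"y":0,"z":44,"turn":0,"hand":40},{"x":0,"y":0,"z":44,"turn":0,"hand":30},{"x":0,"y":0,"z":44,"turn":0,"hand":20}], grip_force=40)

```text
t: 2.88
tcp_pos: [0.5789, 0.2606, 0.064]
tool_rot: [3.141, -0.005, 0.612]
force: [1.1, 0.1, -0.4]
gripper_width: 0.0206
```

Request:
servo_tool(moves=[{"x":0,"y":0,"z":0,"turn":0,"hand":5},{"x":0,"y":0,"z":0,"turn":0,"hand":5},{"x":0,"y":0,"z":0,"turn":0,"hand":5},{"x":0,"y":0,"z":0,"turn":0,"hand":5}])

```text
t: 3.22
tcp_pos: [0.5786, 0.2617, 0.0649]
tool_rot: [-3.141, -0.006, 0.613]
force: [-4.1, 2.0, 4.0]
gripper_width: 0.011
```

```bash
python3 to.py .5765 .2605 .060 35;python3 -c "
from look import *;print(readout.observe()['ft_torque'])"
```

```text
t 3.22 shift [-2.5 -0.3  4.9] turn 0.1 yaw 35.1 pos [0.5786 0.2617 0.0649] q7 -1.07 w 0.011 F [-4.1  2.   4. ]
[0.41532683 0.6930741  0.09221227]
```

Request:
servo_tool(moves=[{"x":-2,"y":0,"z":2,"turn":0,"hand":5},{"x":-2,"y":0,"z":3,"turn":-5,"hand":5},{"x":-2,"y":0,"z":3,"turn":-10,"hand":5},{"x":-2,"y":0,"z":3,"turn":-15,"hand":5},{"x":-2,"y":0,"z":3,"turn":-20,"hand":5}], grip_force=60)

```text
t: 3.63
tcp_pos: [0.5784, 0.2619, 0.0649]
tool_rot: [3.139, -0.01, 0.966]
force: [-4.3, 2.3, 15.1]
gripper_width: 0.0107
```

```bash
python3 to.py .5765 .2605 .060 115;python3 -c "
from look import *;print(readout.observe()['ft_torque'])"
```

```text
t 3.63 shift [-2.3 -0.8  4.8] turn -59.6 yaw 55.4 pos [0.5784 0.2619 0.0649] q7 -0.83 w 0.0107 F [-4.3  2.3 15.1]
[ 0.38583404  1.02073297 -0.14965378]
```

Request:
servo_tool(moves=[{"x":0,"y":0,"z":0,"turn":-6,"hand":5},{"x":0,"y":0,"z":0,"turn":-12,"hand":5},{"x":0,"y":0,"z":0,"turn":-18,"hand":5},{"x":0,"y":0,"z":0,"turn":-24,"hand":5},{"x":0,"y":0,"z":0,"turn":-30,"hand":5}])

```text
t: 4.05
tcp_pos: [0.578, 0.2621, 0.065]
tool_rot: [3.135, -0.008, 1.494]
force: [-3.4, 2.0, -1.3]
gripper_width: 0.0108
```

Request:
servo_tool(moves=[{"x":0,"y":0,"z":0,"turn":-6,"hand":5},{"x":0,"y":0,"z":0,"turn":-12,"hand":5},{"x":0,"y":0,"z":0,"turn":-18,"hand":5},{"x":0,"y":0,"z":0,"turn":-24,"hand":5},{"x":0,"y":0,"z":0,"turn":-24,"hand":5}])

```text
t: 4.47
tcp_pos: [0.5777, 0.2621, 0.065]
tool_rot: [3.133, -0.005, 1.916]
force: [-1.4, 2.4, -1.0]
gripper_width: 0.0107
```

```bash
python3 to.py .5765 .2605 .060 115;python3 -c "
from look import *;print(readout.observe()['ft_torque'])"
```

```text
t 4.47 shift [-1.1 -1.7  5. ] turn -5.2 yaw 109.8 pos [0.5777 0.2621 0.065 ] q7 -0.21 w 0.0107 F [-1.4  2.4 -1. ]
[0.35308837 0.6649795  0.11663833]
```

Request:
servo_tool(moves=[{"x":0,"y":0,"z":0,"turn":0,"hand":40},{"x":0,"y":0,"z":0,"turn":0,"hand":45},{"x":0,"y":0,"z":0,"turn":0,"hand":45},{"x":0,"y":0,"z":-30,"turn":0,"hand":45},{"x":0,"y":0,"z":-70,"turn":0,"hand":55}])

```text
t: 4.88
tcp_pos: [0.5753, 0.2599, 0.1326]
tool_rot: [3.14, -0.003, 1.914]
force: [1.5, 0.6, -0.7]
gripper_width: 0.0543
```

```bash
python3 to.py .4655 .204 .12 154.8
python3 - <<'E'
from look import *
q=get_image('side');a=cv2.resize(q['color'][130:270,270:430],None,fx=4.2,fy=4.2,interpolation=cv2.INTER_CUBIC)
p=get_image('top');b=cv2.resize(p['color'][130:270,195:325],None,fx=4.2,fy=4.2,interpolation=cv2.INTER_CUBIC)
cv2.imwrite('pics/c4.png',cv2.resize(np.hstack([a,b]),None,fx=.65,fy=.65))
E
```

```text
t 4.88 shift [ -15.7 -122.2   12.3] turn -45.1 yaw 109.7 pos [0.5753 0.2599 0.1326] q7 -0.2 w 0.0543 F [ 1.5  0.6 -0.7]
```

View pics/c4.png

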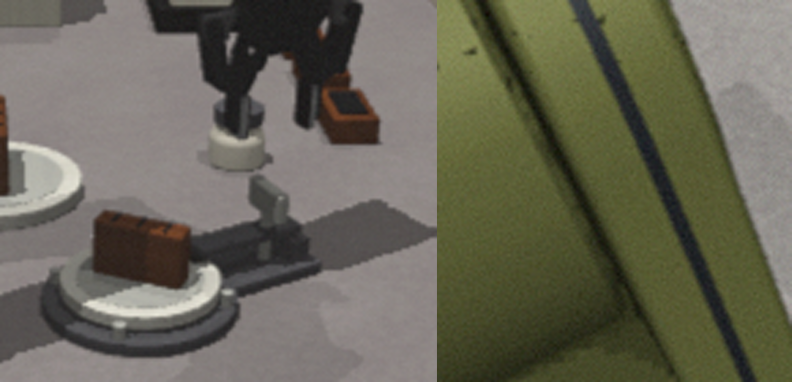

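The wing is now across the line, loose (side crop (268,203)). The top view is blocked by the arm. Next I go to the block.

Request:
servo_tool(moves=[{"x":-16,"y":-122,"z":0,"turn":-45,"hand":60},{"x":-16,"y":-122,"z":0,"turn":-45,"hand":60},{"x":-16,"y":-122,"z":10,"turn":-45,"hand":60},{"x":-16,"y":-122,"z":12,"turn":-45,"hand":60},{"x":-16,"y":-122,"z":12,"turn":-45,"hand":60}])

```text
t: 5.4
tcp_pos: [0.4701, 0.2047, 0.1261]
tool_rot: [3.128, 0.007, 2.545]
force: [1.1, 0.6, 0.0]
gripper_width: 0.0598
```

```bash
python3 to.py .4655 .204 .052 154.8
python3 - <<'E'
from look import *
q=get_image('side');a=cv2.resize(q['color'][130:270,250:410],None,fx=4.2,fy=4.2,interpolation=cv2.INTER_CUBIC)
p=get_image('top');b=cv2.resize(p['color'][130:270,195:325],None,fx=4.2,fy=4.2,interpolation=cv2.INTER_CUBIC)
cv2.imwrite('pics/c5.png',cv2.resize(np.hstack([a,b]),None,fx=.65,fy=.65))
E
```

```text
t 5.4 shift [ 3.9 -4.2 74. ] turn -9.0 yaw 145.8 pos [0.4701 0.2047 0.1261] q7 0.17 w 0.0598 F [1.1 0.6 0. ]
```

View pics/c5.png

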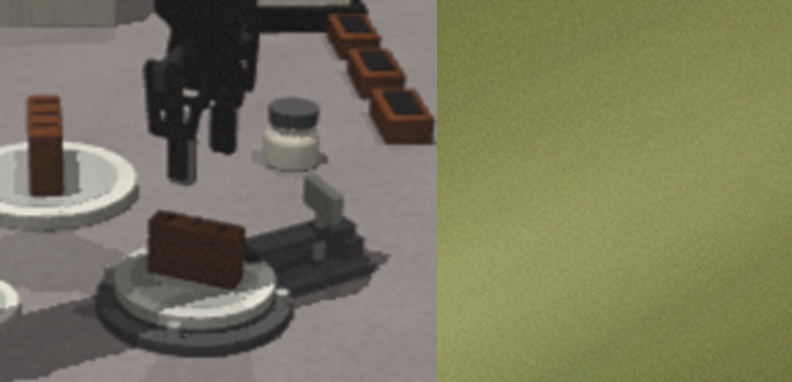

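Request:
servo_tool(moves=[{"x":4,"y":-4,"z":5,"turn":-9,"hand":60},{"x":4,"y":-4,"z":10,"turn":-9,"hand":60},{"x":4,"y":-4,"z":15,"turn":-9,"hand":60},{"x":4,"y":-4,"z":15,"turn":-9,"hand":60}])

```text
t: 5.83
tcp_pos: [0.4681, 0.2056, 0.1106]
tool_rot: [3.125, 0.01, 2.692]
force: [-0.2, 0.5, 0.6]
gripper_width: 0.0602
```

```bash
python3 to.py .4655 .204 .052 154.8
```

```text
t 5.83 shift [ 2.2 -3.6 58.6] turn -0.6 yaw 154.2 pos [0.4681 0.2056 0.1106] q7 0.24 w 0.0602 F [-0.2  0.5  0.6]
```

Request:
servo_tool(moves=[{"x":2,"y":-3.6,"z":0,"turn":0,"hand":60},{"x":2,"y":-3.6,"z":10,"turn":0,"hand":60},{"x":2,"y":-3.6,"z":20,"turn":0,"hand":60},{"x":2,"y":-3.6,"z":20,"turn":0,"hand":60},{"x":2,"y":-3.6,"z":20,"turn":0,"hand":60}])

```text
t: 6.25
tcp_pos: [0.4645, 0.2033, 0.0896]
tool_rot: [3.126, 0.009, 2.692]
force: [0.1, 0.0, 0.9]
gripper_width: 0.0603
```

```bash
python3 to.py .4655 .204 .052 154.8; python3 -c "
from look import *
print(readout.observe()['tool_rot'])
q=get_image('side');a=cv2.resize(q['color'][130:270,250:410],None,fx=4.2,fy=4.2,interpolation=cv2.INTER_CUBIC);cv2.imwrite('pics/c6.png',a)"
```

```text
t 6.25 shift [-0.2  0.5 37.6] turn -0.6 yaw 154.2 pos [0.4645 0.2033 0.0896] q7 0.23 w 0.0603 F [0.1 0.  0.9]
[3.12636604 0.00944351 2.69189942]
```

View pics/c6.png

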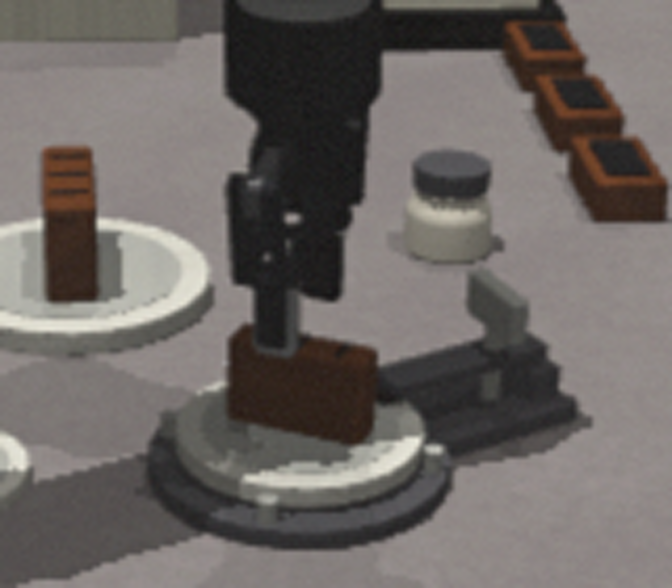

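Request:
servo_tool(moves=[{"x":0,"y":0.5,"z":15,"turn":-0.6,"hand":60},{"x":0,"y":0.5,"z":30,"turn":-0.6,"hand":60},{"x":0,"y":0.5,"z":37,"turn":-0.6,"hand":50},{"x":0,"y":0.5,"z":37,"turn":-0.6,"hand":40},{"x":0,"y":0.5,"z":37,"turn":-0.6,"hand":32}], grip_force=30)

```text
t: 6.72
tcp_pos: [0.4655, 0.2043, 0.0531]
tool_rot: [3.126, 0.01, 2.702]
force: [-0.4, 0.4, -0.2]
gripper_width: 0.0322
```

Request:
servo_tool(moves=[{"x":0,"y":0,"z":0,"turn":0,"hand":26},{"x":0,"y":0,"z":0,"turn":0,"hand":20},{"x":0,"y":0,"z":0,"turn":0,"hand":18},{"x":0,"y":0,"z":0,"turn":0,"hand":18}])

```text
t: 7.05
tcp_pos: [0.4659, 0.2045, 0.054]
tool_rot: [3.125, 0.011, 2.702]
force: [-0.4, 0.7, 6.2]
gripper_width: 0.0238
```

```bash
python3 to.py .4655 .204 .052 206.9;python3 -c "
from look import *;s=readout.observe();print(s['tool_rot'],s['ft_torque'])"
```

```text
t 7.05 shift [ 0.1 -0.7  1.9] turn -52.1 yaw 154.8 pos [0.4659 0.2045 0.054 ] q7 0.22 w 0.0238 F [-0.4  0.7  6.2]
[3.12498952 0.01057182 2.70202376] [-0.14599632  0.28352392 -0.13084869]
```

Request:
servo_tool(moves=[{"x":0,"y":0,"z":1,"turn":-5,"hand":18},{"x":0,"y":0,"z":1,"turn":-10,"hand":18},{"x":0,"y":0,"z":1,"turn":-15,"hand":18},{"x":0,"y":0,"z":1,"turn":-20,"hand":18},{"x":0,"y":0,"z":1,"turn":-25,"hand":18}])

```text
t: 7.47
tcp_pos: [0.4666, 0.2047, 0.0538]
tool_rot: [3.13, 0.018, 3.141]
force: [0.8, -0.1, 6.1]
gripper_width: 0.0237
```

```bash
python3 to.py .4655 .204 .052 206.9;python3 -c "
from look import *;s=readout.observe();print(s['tool_rot'],s['ft_torque'])
q=get_image('side');a=cv2.resize(q['color'][130:270,250:410],None,fx=4.2,fy=4.2,interpolation=cv2.INTER_CUBIC);cv2.imwrite('pics/c7.png',a)"
```

```text
t 7.47 shift [ 1.1 -0.7  1.8] turn -26.9 yaw 180.0 pos [0.4666 0.2047 0.0538] q7 0.46 w 0.0237 F [ 0.8 -0.1  6.1]
[3.13038592 0.01840654 3.14140027] [ 0.08191632  0.41281639 -0.22290866]
```

View pics/c7.png

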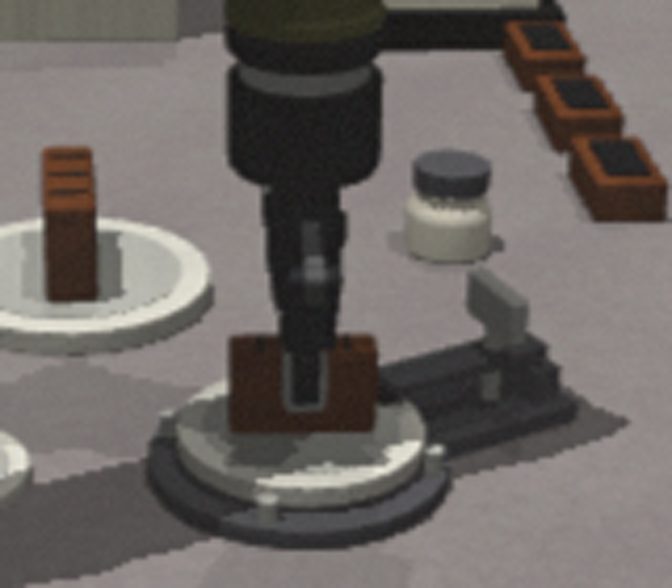

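The block and turntable turn together and stay seated. I continue with 27 degrees more.

Request:
servo_tool(moves=[{"x":0,"y":0,"z":1,"turn":-5,"hand":18},{"x":0,"y":0,"z":1,"turn":-10,"hand":18},{"x":0,"y":0,"z":1,"turn":-15,"hand":18},{"x":0,"y":0,"z":1,"turn":-20,"hand":18},{"x":0,"y":0,"z":1,"turn":-25,"hand":18}])

```text
t: 7.93
tcp_pos: [0.4674, 0.2051, 0.054]
tool_rot: [3.139, 0.024, -2.7]
force: [-0.7, 0.5, 10.2]
gripper_width: 0.0238
```

Request:
servo_tool(moves=[{"x":0,"y":0,"z":0,"turn":-2,"hand":18},{"x":0,"y":0,"z":0,"turn":-2,"hand":18},{"x":0,"y":0,"z":0,"turn":-2,"hand":18}])

```text
t: 8.18
tcp_pos: [0.4673, 0.2048, 0.054]
tool_rot: [3.14, 0.024, -2.666]
force: [-0.7, 0.2, 1.0]
gripper_width: 0.0238
```

```bash
python3 to.py .4655 .204 .052 206.9;python3 -c "
from look import *;s=readout.observe();print(s['tool_rot'],s['ft_torque'])
q=get_image('side');a=cv2.resize(q['color'][130:270,250:410],None,fx=4.2,fy=4.2,interpolation=cv2.INTER_CUBIC);cv2.imwrite('pics/c8.png',a)"
```

```text
t 8.18 shift [2.  0.1 2. ] turn 0.4 yaw -152.7 pos [0.4673 0.2048 0.054 ] q7 0.75 w 0.0238 F [-0.7  0.2  1. ]
[ 3.13980599  0.02360751 -2.6659432 ] [-0.07547609  0.44179735 -0.02170058]
```

View pics/c8.png

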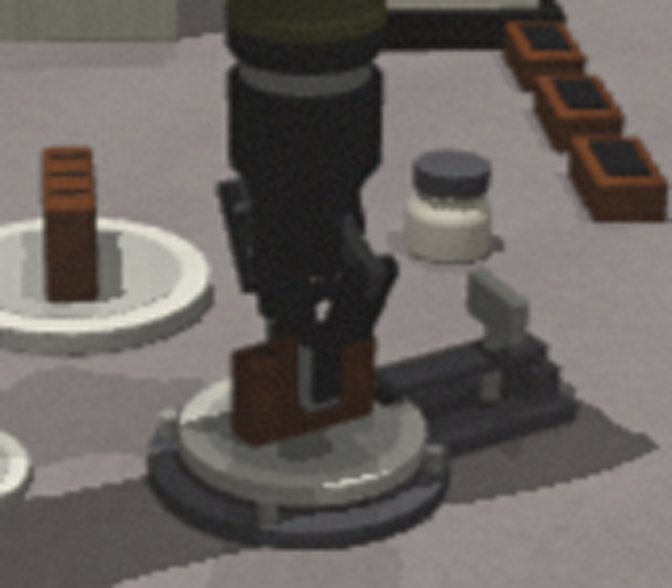

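Request:
servo_tool(moves=[{"x":0,"y":0,"z":0,"turn":0,"hand":45},{"x":0,"y":0,"z":0,"turn":0,"hand":55},{"x":0,"y":0,"z":-10,"turn":0,"hand":58},{"x":0,"y":0,"z":-50,"turn":0,"hand":60},{"x":0,"y":0,"z":-90,"turn":0,"hand":60}])

```text
t: 8.65
tcp_pos: [0.4643, 0.2032, 0.1437]
tool_rot: [3.14, 0.019, -2.666]
force: [0.7, 0.0, 0.6]
gripper_width: 0.0597
```

Request:
servo_tool(moves=[{"x":0,"y":250,"z":-10,"turn":30,"hand":60},{"x":0,"y":250,"z":-10,"turn":30,"hand":60},{"x":0,"y":250,"z":-10,"turn":30,"hand":60},{"x":0,"y":250,"z":-10,"turn":30,"hand":60},{"x":0,"y":250,"z":-10,"turn":30,"hand":60}])

```text
t: 9.07
tcp_pos: [0.3682, 0.3899, 0.1527]
tool_rot: [3.13, 0.016, 3.088]
force: [-0.1, 0.6, 0.7]
gripper_width: 0.0601
```

```bash
python3 to.py .5765 .2605 .13 110;python3 -c "
from look import *;s=readout.observe();print(s['tool_rot'],s['ft_torque'])
p=get_image('top');a=cv2.resize(p['color'][145:285,195:325],None,fx=4.2,fy=4.2,interpolation=cv2.INTER_CUBIC);cv2.imwrite('pics/c9.png',a)"
```

```text
t 9.07 shift [-214.6 -118.3   24.9] turn 66.9 yaw 176.9 pos [0.3682 0.3899 0.1527] q7 0.2 w 0.0601 F [-0.1  0.6  0.7]
[3.1301389  0.01647077 3.08751668] [-0.03731416 -0.02068924  0.00612046]
```

View pics/c9.png

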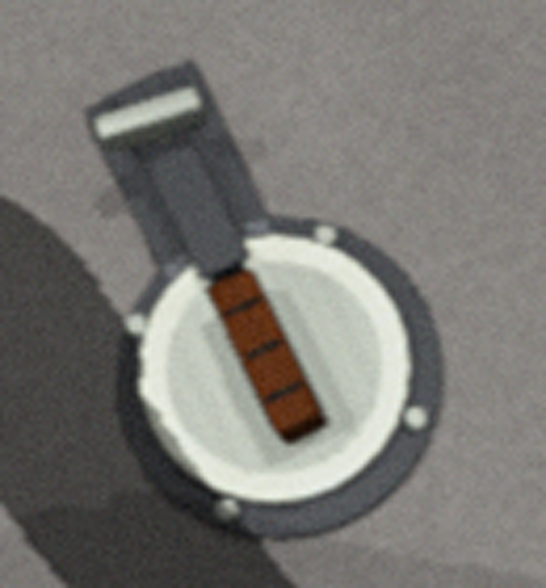

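Run:
```python
from meas import *
p=get_image('top')
def q(cs,z):return np.array([atz(p,px(*x),z) for x in cs])
def ang(d):return np.degrees(np.arctan2(d[1],d[0]))
w=q([(95,122),(195,87),(201,103),(102,138)],.080);wc=w.mean(0);d=(w[1]+w[2]-w[0]-w[3])/2
print('wing',wc,np.linalg.norm(d),ang(d)%180)
b=q([(209,284),(246,268),(324,416),(283,434)],.076);bc=b.mean(0);d=(b[0]+b[1]-b[2]-b[3])/2
print('block',bc,np.linalg.norm(d),ang(d))
l=wc-bc;print('line',np.linalg.norm(l),ang(l))
for cs,z in(([(88,110),(165,270)],.01),([(190,62),(265,215)],.01),([(160,160),(203,265)],.044),([(200,150),(246,242)],.044)):
    e=q(cs,z);print('edge',ang(e[0]-e[1]))
# base circle (z~.012) & pins centroid
pins=q([(136,324),(326,234),(416,417),(227,510)],.03);print('pins',pins.mean(0),ang(pins[1]-pins[2]),ang(pins[0]-pins[3]))
for m in masks_of('block_mid',p)[:3]:
    pts=np.argwhere(m['region'])[:,::-1];print(m['extent'],cv2.minAreaRect(pts.astype(np.float32)))
```

```text
wing [0.57627809 0.26090297 0.08      ] 0.04830874686234046 111.19244782847191
block [0.46654058 0.20430918 0.076     ] 0.0774957307634265 28.127890196609172
line 0.12353614118072558 27.281048584108294
edge 27.03725110556497
edge 27.01724647989652
edge 23.578944027757103
edge 27.56305916405531
pins [0.46460453 0.20405928 0.03      ] 26.91699814300326 27.578624790978502
[150.8, 290.4, 89.0, 89.7] ((151.3428955078125, 293.8547058105469), (78.58305358886719, 87.50436401367188), 20.95577621459961)
[260.4, 329.7, 50.1, 51.6] ((259.5, 328.0), (48.790367126464844, 50.20458221435547), 45.0)
[261.5, 234.8, 64.8, 61.8] ((260.0, 232.5), (61.0, 62.0), 90.0)
```

Block is along the line (27.3 by the grip, 28.1 by picture, against a line of 27.1 degrees). The turntable sits centred between its pins. Now back to the wing at 111 degrees.

Request:
servo_tool(moves=[{"x":-214,"y":-118,"z":0,"turn":66,"hand":50},{"x":-214,"y":-118,"z":0,"turn":66,"hand":50},{"x":-214,"y":-118,"z":0,"turn":66,"hand":50},{"x":-214,"y":-118,"z":0,"turn":66,"hand":50},{"x":-214,"y":-118,"z":0,"turn":66,"hand":50}])

```text
t: 9.63
tcp_pos: [0.5506, 0.2791, 0.1539]
tool_rot: [3.124, 0.005, 2.461]
force: [0.5, 0.0, -0.9]
gripper_width: 0.05
```

```bash
python3 to.py .5768 .261 .12 111
```

```text
t 9.63 shift [-31.5   1.8  34.1] turn 30.0 yaw 141.0 pos [0.5506 0.2791 0.1539] q7 0.12 w 0.05 F [ 0.5  0.  -0.9]
```

Request:
servo_tool(moves=[{"x":-31,"y":2,"z":10,"turn":30,"hand":50},{"x":-31,"y":2,"z":25,"turn":30,"hand":50},{"x":-31,"y":2,"z":34,"turn":30,"hand":50},{"x":-31,"y":2,"z":34,"turn":30,"hand":50},{"x":-31,"y":2,"z":34,"turn":30,"hand":50}])

```text
t: 10.05
tcp_pos: [0.5764, 0.2591, 0.119]
tool_rot: [3.126, -0.003, 1.931]
force: [0.1, -0.1, 0.9]
gripper_width: 0.0502
```

```bash
python3 to.py .5768 .261 .061 111
```

```text
t 10.05 shift [ 1.5  0.1 58.1] turn -0.4 yaw 110.6 pos [0.5764 0.2591 0.119 ] q7 -0.22 w 0.0502 F [ 0.1 -0.1  0.9]
```

Request:
servo_tool(moves=[{"x":1.5,"y":0,"z":25,"turn":0,"hand":50},{"x":1.5,"y":0,"z":45,"turn":0,"hand":50},{"x":1.5,"y":0,"z":57,"turn":0,"hand":45},{"x":1.5,"y":0,"z":57,"turn":0,"hand":35},{"x":1.5,"y":0,"z":57,"turn":0,"hand":25}], grip_force=50)

```text
t: 10.47
tcp_pos: [0.5767, 0.2604, 0.0619]
tool_rot: [3.127, -0.003, 1.932]
force: [0.8, 0.4, -0.3]
gripper_width: 0.0255
```

```bash
python3 to.py .5768 .261 .061 111;python3 -c "
from look import *;q=get_image('side');a=cv2.resize(q['color'][130:270,270:430],None,fx=4.2,fy=4.2,interpolation=cv2.INTER_CUBIC);cv2.imwrite('pics/c10.png',a)"
```

```text
t 10.47 shift [0.6 0.3 0.9] turn -0.3 yaw 110.7 pos [0.5767 0.2604 0.0619] q7 -0.23 w 0.0255 F [ 0.8  0.4 -0.3]
```

View pics/c10.png

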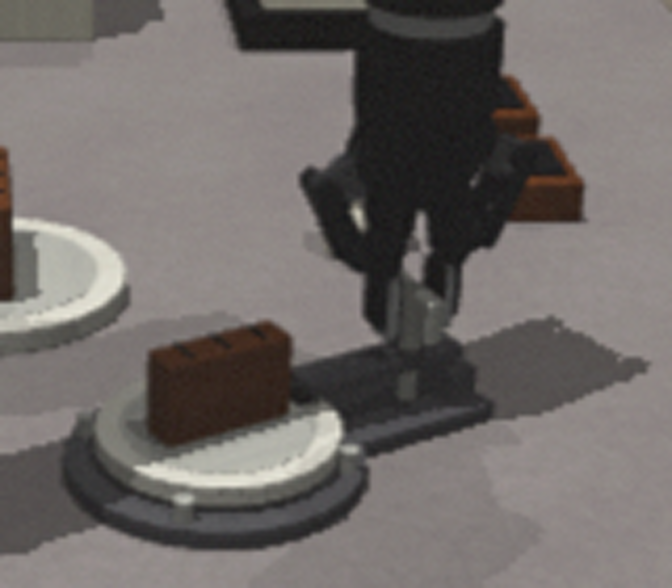

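The fingers stand on both sides of the wing. I close, then turn clockwise.

Request:
servo_tool(moves=[{"x":0,"y":0,"z":0,"turn":0,"hand":15},{"x":0,"y":0,"z":0,"turn":0,"hand":5},{"x":0,"y":0,"z":0,"turn":0,"hand":5},{"x":0,"y":0,"z":0,"turn":0,"hand":5}])

```text
t: 10.85
tcp_pos: [0.5781, 0.261, 0.0642]
tool_rot: [3.123, -0.003, 1.931]
force: [-0.6, -0.6, 6.4]
gripper_width: 0.011
```

Request:
servo_tool(moves=[{"x":0,"y":0,"z":0,"turn":5,"hand":5},{"x":0,"y":0,"z":0,"turn":10,"hand":5},{"x":0,"y":0,"z":0,"turn":15,"hand":5},{"x":0,"y":0,"z":0,"turn":20,"hand":5},{"x":0,"y":0,"z":0,"turn":25,"hand":5}], grip_force=60)

```text
t: 11.27
tcp_pos: [0.5779, 0.2609, 0.0644]
tool_rot: [3.126, -0.01, 1.492]
force: [0.2, -0.0, -2.4]
gripper_width: 0.0107
```

Request:
servo_tool(moves=[{"x":0,"y":0,"z":0,"turn":5,"hand":5},{"x":0,"y":0,"z":0,"turn":10,"hand":5},{"x":0,"y":0,"z":0,"turn":15,"hand":5},{"x":0,"y":0,"z":0,"turn":20,"hand":5},{"x":0,"y":0,"z":0,"turn":25,"hand":5}])

```text
t: 11.68
tcp_pos: [0.5778, 0.2609, 0.0643]
tool_rot: [3.132, -0.016, 1.052]
force: [0.8, 0.3, -2.3]
gripper_width: 0.0108
```

```bash
python3 to.py .5768 .261 .061 33;python3 -c "
from look import *;s=readout.observe();print(s['tool_rot'],s['ft_torque'])"
```

```text
t 11.68 shift [-0.5 -0.9  3.3] turn 27.3 yaw 60.3 pos [0.5778 0.2609 0.0643] q7 -0.8 w 0.0108 F [ 0.8  0.3 -2.3]
[ 3.13198243 -0.01574469  1.05227731] [-0.28523964  0.10166533  0.1029397 ]
```

Request:
servo_tool(moves=[{"x":0,"y":0,"z":0,"turn":5,"hand":5},{"x":0,"y":0,"z":0,"turn":10,"hand":5},{"x":0,"y":0,"z":0,"turn":15,"hand":5},{"x":0,"y":0,"z":0,"turn":20,"hand":5},{"x":0,"y":0,"z":0,"turn":25,"hand":5}])

```text
t: 12.1
tcp_pos: [0.5777, 0.261, 0.0644]
tool_rot: [3.14, -0.018, 0.614]
force: [0.9, -0.1, -2.4]
gripper_width: 0.0107
```

Request:
servo_tool(moves=[{"x":0,"y":0,"z":0,"turn":3,"hand":5},{"x":0,"y":0,"z":0,"turn":3,"hand":5},{"x":0,"y":0,"z":0,"turn":3,"hand":5}])

```text
t: 12.35
tcp_pos: [0.5776, 0.261, 0.0643]
tool_rot: [3.14, -0.018, 0.563]
force: [0.6, 0.1, -2.5]
gripper_width: 0.0106
```

```bash
python3 to.py .5768 .261 .061 33;python3 -c "
from look import *;s=readout.observe();print(s['tool_rot'],s['ft_torque'])"
```

```text
t 12.35 shift [-0.8 -0.4  3.3] turn -0.7 yaw 32.3 pos [0.5776 0.261  0.0643] q7 -1.13 w 0.0106 F [ 0.6  0.1 -2.5]
[ 3.14015058 -0.01819617  0.56320192] [-0.36915674  0.10081968  0.05084238]
```

Request:
servo_tool(moves=[{"x":0,"y":0,"z":0,"turn":0,"hand":40},{"x":0,"y":0,"z":0,"turn":0,"hand":50},{"x":0,"y":0,"z":0,"turn":0,"hand":50},{"x":0,"y":0,"z":-40,"turn":0,"hand":50},{"x":0,"y":0,"z":-80,"turn":0,"hand":50}])

```text
t: 12.77
tcp_pos: [0.5744, 0.2597, 0.1429]
tool_rot: [3.141, -0.012, 0.563]
force: [1.6, -0.1, -0.2]
gripper_width: 0.0501
```

Request:
servo_tool(moves=[{"x":-80,"y":-250,"z":-60,"turn":0,"hand":50},{"x":-80,"y":-250,"z":-60,"turn":0,"hand":50},{"x":-80,"y":-250,"z":-60,"turn":0,"hand":50},{"x":-80,"y":-250,"z":-60,"turn":0,"hand":50},{"x":-80,"y":-250,"z":-60,"turn":0,"hand":50}])

```text
t: 13.18
tcp_pos: [0.4176, 0.3907, 0.1895]
tool_rot: [-3.141, -0.013, 0.563]
force: [0.3, 0.7, -0.6]
gripper_width: 0.0505
```

```bash
python3 -c "
from look import *;s=readout.observe();print(s['t'],s['tcp_pos'])
p=get_image('top');a=cv2.resize(p['color'][145:285,195:325],None,fx=4.2,fy=4.2,interpolation=cv2.INTER_CUBIC);cv2.imwrite('pics/c11.png',a)
p=get_image('side');a=cv2.resize(p['color'][130:430,230:470],None,fx=2,fy=2,interpolation=cv2.INTER_CUBIC);cv2.imwrite('pics/c12.png',a)"
```

```text
13.1833 [0.41760771 0.39074031 0.18949123]
```

View pics/c11.png

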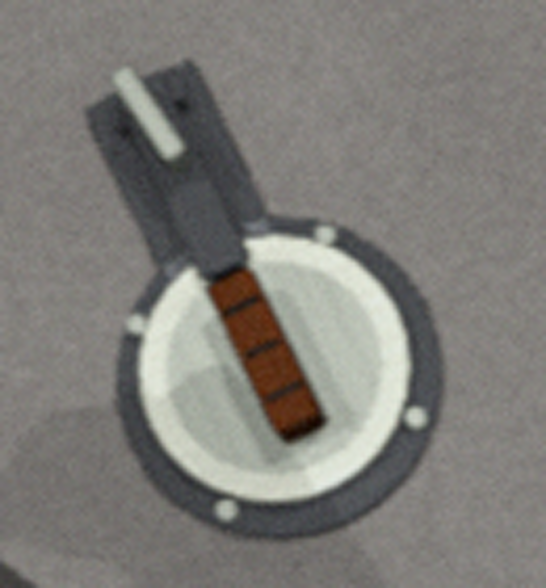

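View pics/c12.png

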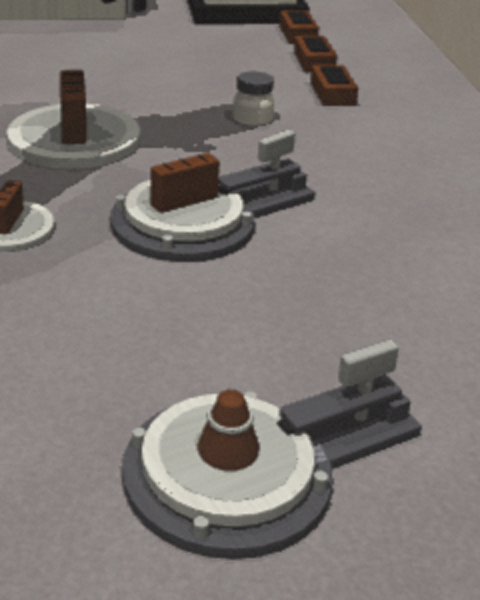

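The wing is back at its starting pixels (113–186, 67–160 in the crop), the block is in line with the strap, and the cone stand is unchanged. The robot is clear of everything.

```bash
python3 -c "
from plant import hand_in;print(hand_in())"
```

```text
the job is handed in; nothing more can be done
None
```

The job is done and handed in, with the arm well clear of everything, at about 13.2 s of the 72 s allowed.

- **Loosening:** I backed the wing screw off about 75° anticlockwise, to about 1.46 rad by the picture.
- **Turning the block:** I turned the middle-sized block about 52° with its turntable. Before retightening, its axis measured about 27.3° by the grip and 28.1° by the picture, against a line of 27.1° to the screw. Those two disagree by about 0.8°.
- **Tightening:** I turned the screw back to about 0.09 rad, inside the tight range, and let go.

In the last pictures the wing is back where it started and the block is in line with the strap. The turntable is seated between its pins, and the cone stand looks unmoved. I checked these by eye and did not measure the block's angle again after tightening. The tool leaned up to about 1.4° while gripping, with no visible effect.

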